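# Gauge a dowel in the bench micrometer

### The job

Gauge the beech dowel in the bench micrometer: lay it in the V-rest and slide it in under the spindle until its end meets the end stop. Then turn the knurled ratchet thimble clockwise to close the spindle on it, until the ratchet slips on the dowel; let it slip about a sixth of a turn and stop. Follow the thimble down without pushing or pulling on it, so that only the ratchet sets the pressure, leave the dowel clamped there, and leave the other things on the bench alone.

Things in the scene. Friction and masses are not known exactly. Their poses are not given: they have to be found in the camera images.
- dowel_mid (a point): Middle of the loose beech dowel, on its axis: a plain round rod, 14 mm diameter, 150 mm long, about 25 g, both ends chamfered and alike, lying flat on the table at the start. Its x axis runs along the dowel. Taken 40 mm or more from its middle, at the end away from the stop, it leaves the hand clear of V-rest, spindle and thimble when it is home.
- gauge_nest (a point): Bench micrometer, screwed down (base plate 142 x 126 x 14 mm, grey C-frame on its +y side). This point: on the vertical spindle axis, at the height of a seated dowel's axis (67 mm above the table). z up, x = the direction in which a dowel is slid in. The flat anvil (12 mm diameter) is 7 mm below it. A dowel that is home has its axis along this x and its middle at (-50, 0, 0) mm.
- v_rest (a point): Steel V-rest of the micrometer, an open 90 degree V along the micrometer's x, 50 mm long (25 mm either side of this point, which is on a seated dowel's axis and level with the tops of the V's walls, 20 mm apart). It lies in front of the anvil: its far end is 16 mm short of the spindle axis. Put in from above, a dowel must end 10 mm or more short of the spindle axis; let go before it is nearly home it tips off backwards.
- stop_face (a point): Centre of the face of the end stop (a 10 mm set screw), 25 mm beyond the spindle axis along the micrometer's x, at the height of a seated dowel's axis.
- spindle: Steel spindle, 9 mm diameter; origin at the centre of its lower face. It moves straight down onto the dowel without rotating. At the start it stands 2 to 4 mm above the top of a seated dowel, whose top is 74 mm above the table. Spindle, graduated skirt and ratchet thimble rise and sink together. The screw holds by itself when let go.
- ratchet_grip (a point): Middle of the ratchet thimble: knurled upright cylinder on top of the micrometer, 25 mm diameter, 30 mm high (15 mm above and below this point), on the spindle axis; below it a 22 mm graduated skirt. Clockwise seen from above lowers the spindle 10 mm a turn and the thimble sinks with it (1.6 mm per rad) until the spindle meets the dowel. Turning takes 0.06 N m, the ratchet slips at 0.071 N m.
- ratchet (a joint): Slip of the ratchet on its screw, rad: 0 at the start, grows as it slips clockwise, constant while the screw turns along. Slipping, it clamps the dowel with about 7 N. A push down on the thimble while turning adds to that; an upward pull takes from it: at over about 7 N of pull the ratchet slips before the spindle has closed.
- sand_block: Cork sanding block, 63 x 105 x 34 mm, origin at the centre of its underside; leave it alone.
- wax_tin: Tin of wax with a black lid, 67 mm diameter, 64 mm high, origin at the centre of its underside; leave it alone.
- drill_jig: Wooden dowelling guide with a toggle clamp, 298 x 84 x 37 mm, long along its x, origin at the centre of its underside; leave it alone.
Not all that is in view belongs to the job. Of the things that look like the part that bears dowel_mid, take the one that is nearest to the robot's base at the start.

How it is judged (in metres and radians):
On the way, in this order (a step that is already met when the one before it is completed fails the run):
1. the dowel lies in the V-rest, on the anvil, with its end at the stop (within 3 mm) and the spindle not yet on it (x of dowel_mid in the frame of gauge_nest between -0.053 and -0.047 m and y of dowel_mid in the frame of gauge_nest between -0.002 and 0.002 m and z of dowel_mid in the frame of gauge_nest between -0.002 and 0.002 m and angle between the x axis of dowel_mid and the x axis of gauge_nest, either way round below 0.05 rad and contact force between spindle and dowel below 1 N), for 0.2 s.
2. the ratchet has slipped at least 0.4 rad with the spindle clamped on the dowel (value of joint ratchet above 0.4 rad and contact force between spindle and dowel above 4 N), for 0.1 s.
At the end, for the whole second after the job is handed in: The dowel lies in the V-rest along the micrometer's x, its end within 3 mm of the stop and its middle within 2 mm sideways and in height of the seated place; the spindle clamps it with more than 4 N; the ratchet has slipped between 0.4 and 2.1 rad (all of step 2 and x of dowel_mid in the frame of gauge_nest between -0.053 and -0.047 m and y of dowel_mid in the frame of gauge_nest between -0.002 and 0.002 m and z of dowel_mid in the frame of gauge_nest between -0.002 and 0.002 m and angle between the x axis of dowel_mid and the x axis of gauge_nest, either way round below 0.05 rad and value of joint ratchet below 2.1 rad); the robot touches nothing.
It fails at once if the spindle is forced onto the dowel with more than 14 N (the ratchet alone gives about 7 N) (contact force between spindle and dowel above 14 N).
It fails at once if the ratchet slips more than a third of a turn (value of joint ratchet above 2.1 rad).
It fails at once if a bystander is moved more than 15 mm (distance of any of sand_block, wax_tin, drill_jig from where it was at the start of the episode above 0.015 m).
It also fails if it takes over 72 s, if anything falls off the work surface, if the arm or the gripper's body presses on something with over 40 N, if the wrist force passes 120 N, or if a joint passes its speed limit or range.

### The arm

A 7-joint arm with a two-finger parallel gripper is mounted at the origin on the work surface; the furniture and walls round the work are solid. World frame = base frame: x ahead of the robot, y to its left, z up, the work surface at z = 0. Lengths are in mm, angles in rad, forces in N, time in s.
With the tool pointing down it reaches from about 425 to 950 mm from the base axis. Payload 4.7 kg.
Tool frame: the origin (TCP) lies midway between the tips of the shut fingers; the grasp point (between the pads) lies 19 mm behind it (bot.hold_point_z is the distance from the TCP to the grasp point, in mm); z points along the fingers, y is the direction in which the jaws open and shut (so a half turn about z gives the same grasp; the last joint's range is limited). The gripper opens to 87 mm and grips with 3 to 60 N. Pads are 19 mm wide; open, the fingers measure 117 mm over their backs; the gripper's body (75 mm by 190 mm) begins 51 mm behind the grasp point.
Start: joints at [1.159, 0.469, -0.049, 1.532, 0.024, 1.141, -0.082], TCP at [252.173, -626.145, 222.573] pointing down, gripper open.
Joint ranges: [-2.59, 2.59], [-0.33, 1.99], [-1.39, 1.29], [0.1, 2.45], [-1.04, 4.18], [0.21, 1.99], [-2.66, 2.66]. Speed limits (rad/s): [2.57, 2.57, 3.14, 3.14, 3.14, 3.14, 3.14].

### API

Orientations are given as a rotation vector (axis times angle).
In Python, from workcell import bot gives the robot as it stands. The module is installed in compiled form; this text tells all that it offers. Calls block until the motion is done:
- bot.move_pose(position, orientation): joint-space move of the TCP to a pose.
- bot.move_straight(position, vel=150, orientation=None, stop_force=None): straight line of the TCP; orientation=None keeps the orientation; vel is the mean speed in mm/s. With stop_force (N) it stops when the force on the tool has changed by that much, and returns True; else False.
- bot.move_joints(angles): joint-space move.
- bot.grip(opening, newtons=None): opening from 0.0 (shut) to 1.0 (fully open); newtons is the grip in N (None keeps the last); returns when the fingers have stopped.
- bot.dwell(seconds).
- bot.ik(position, orientation): joint angles nearest the present ones, or None.
- bot.state(): the state.
- bot.read_camera(name): name is "scene" or "side" or "wrist"; returns a dict with "image" (420x560x3 uint8, blue, green, red), "fovy" (degrees; the focal length in pixels is half the picture's height over the tangent of half this angle, whatever the lens; pixels are square), "cx", "cy" (the principal point, pixels), "k1" (the pictures are not rectified: a ray, as slopes to the right and down, at radius r is drawn at 1 + k1 r^2 times it, then the intrinsics apply), "position" and "orientation" of the camera in the world; the wrist camera has in their place "T_tool_cam" (4x4, takes a point from camera to tool coordinates, whose origin is the TCP and whose axes are the flange's). Camera axes: x right, y down, z forward; pixel columns grow to the right and rows downward; lengths in mm; the calibration is good to about 2 mm. A picture is of the moment at which its call begins: read the wrist's pose just before it. There is no depth.
A pose or a line that the arm cannot do raises bot.MotionError and nothing moves.
- bot.sign_off(): hands the job in, once; it reports no verdict.
The state is a dict: "clock": time; "qpos": joint angles; "dq": joint speeds; "joint_torque": joint torques, N m; "position": TCP position; "orientation": TCP orientation; "wrist_force": force on the tool from outside, world axes, zero at the start; "wrist_torque": the same for the moment, N m; "opening": opening from 0.0 (shut) to 1.0 (fully open).
Only numpy, scipy, OpenCV 4.12 (cv2) and the standard library are available. Lean on these libraries where they do the work, as an engineer would, in place of code of your own. Each camera call takes 0.05 s, during which the arm holds its last target.

## Working session

There is one attempt and no reset: what is moved stays moved. The work goes in short steps, each a Python script; the robot and the scene stay as the last script left them, time stands still between calls to the robot, and variables do not carry over. Pictures are saved under pics/ and viewed, and the job is handed in when it is done.

```bash
mkdir -p pics
cat > h.py <<'E'
import numpy as np, cv2
from scipy.spatial.transform import Rotation as R
from workcell import bot
def K(c):
    h=c["image"].shape[0]; return h/2/np.tan(np.radians(c["fovy"])/2)
def pose(c,st=None):
    if "T_tool_cam" in c:
        T=np.array(c["T_tool_cam"]); W=np.eye(4); W[:3,:3]=R.from_rotvec(st["orientation"]).as_matrix(); W[:3,3]=st["position"]
        T=W@T; return T[:3,:3],T[:3,3]
    o=np.array(c["orientation"])
    return (R.from_rotvec(o).as_matrix() if o.shape==(3,) else o), np.array(c["position"])
def ray(c,uv,st=None):
    f=K(c); Rm,p=pose(c,st); d=(np.array(uv,float)-[c["cx"],c["cy"]])/f
    s=d.copy()
    for _ in range(30): s=d/(1+c["k1"]*(s@s))
    v=Rm@np.array([s[0],s[1],1]); return p,v/np.linalg.norm(v)
def onz(c,uv,z,st=None):
    p,v=ray(c,uv,st); return p+v*(z-p[2])/v[2]
def proj(c,P,st=None):
    Rm,p=pose(c,st); q=Rm.T@(np.array(P,float)-p); s=q[:2]/q[2]
    return s*(1+c["k1"]*(s@s))*K(c)+[c["cx"],c["cy"]]
def tri(rays):
    A=np.zeros((3,3));b=np.zeros(3)
    for p,v in rays:
        M=np.eye(3)-np.outer(v,v);A+=M;b+=M@p
    x=np.linalg.solve(A,b); return x,[np.linalg.norm((np.eye(3)-np.outer(v,v))@(x-p)) for p,v in rays]
def snap(name,fn):
    st=bot.state(); c=bot.read_camera(name); cv2.imwrite("pics/"+fn+".png",c["image"]); 
    import pickle; pickle.dump((c,st),open("pics/"+fn+".pkl","wb")); return c,st
def load(fn):
    import pickle; return pickle.load(open("pics/"+fn+".pkl","rb"))
E
python3 - <<'E'
from h import *
for n in ["scene","side","wrist"]:
    c,st=snap(n,n+"0"); print(n,{k:v for k,v in c.items() if k!="image"})
print(st)
E
```

```text
scene {'fovy': 53.766098261277754, 'cx': 279.64833258981326, 'cy': 206.58435531405905, 'k1': -0.06578865980570582, 'position': array([ 15.09479238, 420.06089148, 858.03455519]), 'orientation': array([-1.20156771,  2.33854984, -0.94745056])}
side {'fovy': 44.6913353208197, 'cx': 275.40807798127713, 'cy': 204.63966433186533, 'k1': 0.018668479566409418, 'position': array([  396.45204383, -1059.90635223,   550.42646743]), 'orientation': array([-1.92746612,  0.14977164, -0.11666627])}
wrist {'fovy': 69.64334289245312, 'cx': 280.87719937290325, 'cy': 208.32776224833512, 'k1': -0.05068085158192761, 'T_tool_cam': array([[ 7.76080200e-04, -9.60205325e-01, -2.79293988e-01,
         7.52701058e+01],
       [ 9.99998136e-01,  2.51482135e-04,  1.91412737e-03,
         6.32879179e-01],
       [-1.76771785e-03, -2.79294953e-01,  9.60203731e-01,
        -1.61017141e+02],
       [ 0.00000000e+00,  0.00000000e+00,  0.00000000e+00,
         1.00000000e+00]])}
{'clock': 0.1, 'qpos': array([ 1.15912276,  0.46938114, -0.04858807,  1.53358289,  0.02406957,
        1.14100993, -0.08229083]), 'dq': array([ 6.15044228e-04, -2.42894413e-03, -4.60688287e-04, -2.13852610e-03,
       -4.21774734e-06, -1.37549992e-03, -3.73576285e-05]), 'joint_torque': array([ 8.77830389e-04, -5.09169030e+01, -8.14071950e-02, -2.36828417e+01,
       -6.15987880e-02,  3.45401920e-02,  8.96805113e-05]), 'position': array([ 251.91996285, -625.63620413,  221.58706132]), 'orientation': array([-3.08250109e+00, -5.97291400e-01,  5.96413884e-04]), 'wrist_force': array([-0.0382055 ,  0.38593365,  0.35314852]), 'wrist_torque': array([-0.03877154, -0.05789553, -0.00084089]), 'opening': 0.9992413319091786}
```

View pics/scene0.png

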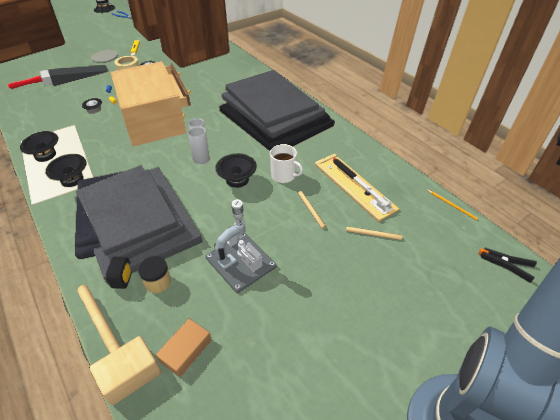

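View pics/side0.png

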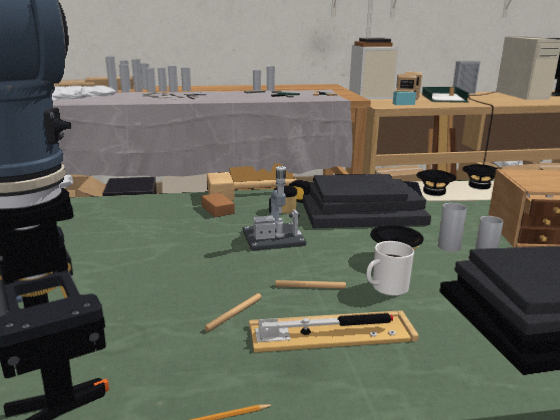

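View pics/wrist0.png

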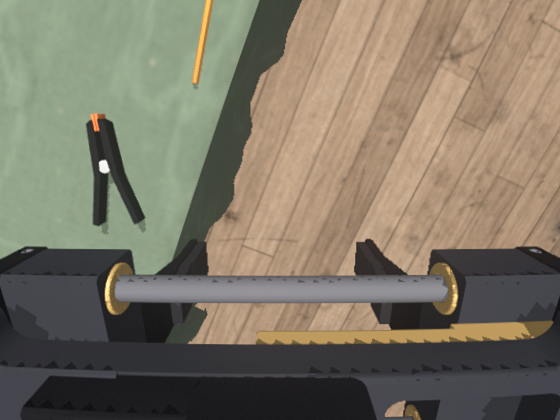

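The scene view shows two dowels, at about (312,209) and (374,234), and the micrometer at (240,255). In the side view the dowels are at (310,284) and (234,311), and the micrometer is at (274,225). Next I localise them.

Run:
```python
from h import *
cs,_=load("scene0"); cd,_=load("side0")
for nm,c,boxes in [("scene",cs,[(292,185,332,232),(340,222,408,246)]),("side",cd,[(270,274,350,296),(200,290,268,332)])]:
    hsv=cv2.cvtColor(c["image"],cv2.COLOR_BGR2HSV)
    for x0,y0,x1,y1 in boxes:
        m=cv2.inRange(hsv[y0:y1,x0:x1],(5,60,90),(25,255,255))
        cnt=max(cv2.findContours(m,0,1)[0],key=cv2.contourArea)+[x0,y0]
        r=cv2.minAreaRect(cnt); 
        b=cv2.boxPoints(r); 
        e=[(b[i]+b[(i+1)%4])/2 for i in range(4)]
        L=[np.linalg.norm(b[i]-b[(i+1)%4]) for i in range(4)]
        k=0 if L[0]<L[1] else 1
        A=onz(c,e[k],7);B=onz(c,e[k+2],7)
        print(nm,r,"ends",A.round(1),B.round(1),"len",np.linalg.norm(A-B),"mid",((A+B)/2).round(1),np.linalg.norm((A+B)[:2]/2),"ang",np.degrees(np.arctan2(*(B-A)[1::-1])))
big=cv2.resize(cs["image"][190:300,190:300],None,fx=7,fy=7,interpolation=cv2.INTER_CUBIC)[:,:]
cv2.imwrite("pics/sz.png",cv2.resize(cs["image"][190:300,190:300],(600,600),interpolation=cv2.INTER_CUBIC))
cv2.imwrite("pics/dz.png",cv2.resize(cd["image"][160:255,230:320],(568,600),interpolation=cv2.INTER_CUBIC))
print("micro",onz(cs,(241,260),14))
```

```text
scene ((311.4160461425781, 209.21200561523438), (44.0821418762207, 4.996397972106934), 55.304840087890625) ends [ 707.  -143.3    7. ] [ 553.2 -111.9    7. ] len 156.9559079599815 mid [ 630.1 -127.6    7. ] 642.9111785835094 ang 168.47809559482906
scene ((373.78466796875, 232.84555053710938), (56.718589782714844, 5.0556960105896), 9.090276718139648) ends [ 515.5 -157.9    7. ] [ 403.3 -259.     7. ] len 151.02103026742353 mid [ 459.4 -208.5    7. ] 504.5219280334996 ang -137.98142659193374
side ((310.0088806152344, 283.68084716796875), (70.13961029052734, 6.63632869720459), 1.5911402702331543) ends [ 555.8 -106.8    7. ] [ 702.5 -136.6    7. ] len 149.72709698317422 mid [ 629.1 -121.7    7. ] 640.7872323025528 ang -11.474920379225203
side ((232.62217712402344, 311.6993103027344), (7.508391857147217, 65.1827392578125), 58.49573516845703) ends [ 518.3 -151.3    7. ] [ 401.8 -255.5    7. ] len 156.2246499710714 mid [ 460.1 -203.4    7. ] 503.0282420311809 ang -138.20166811280453
micro [586.42799501 133.30873866  14.        ]
```

View pics/sz.png

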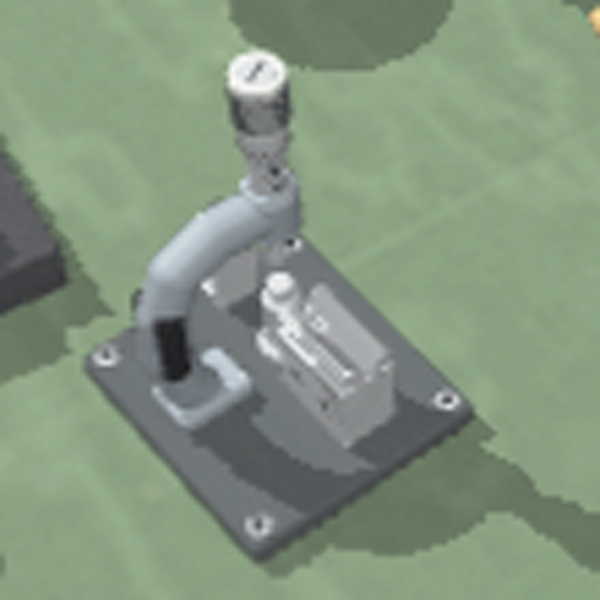

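View pics/dz.png

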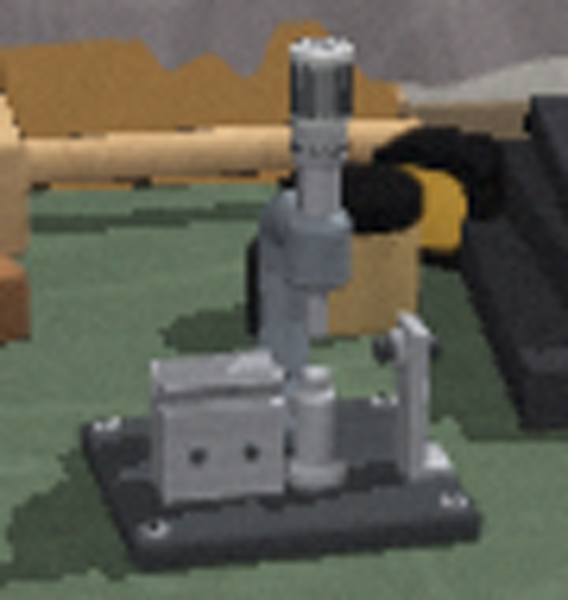

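Run:
```python
from h import *
cs,_=load("scene0"); cd,_=load("side0")
S=110/600
P=[onz(cs,(190+S*u,190+S*v),14) for u,v in [(105,357),(258,525),(447,400),(291,243)]]
for p in P: print(p.round(1))
for i in range(4): print(np.linalg.norm(P[i]-P[(i+1)%4]), np.degrees(np.arctan2(*(P[(i+1)%4]-P[i])[1::-1])))
s2=95/600; s1=90/568
Q=[onz(cd,(230+s1*u,160+s2*v),14) for u,v in [(106,424),(382,398),(453,497),(153,525)]]
for p in Q: print(p.round(1))
a=tri([ray(cs,(190+S*256,190+S*72)),ray(cd,(230+s1*322,160+s2*45))]);print("thimble top",a)
```

```text
[645.9 191.8  14. ]
[525.1 182.   14. ]
[532.4  75.6  14. ]
[654.4  83.6  14. ]
121.2273393293987 -175.35424917178688
106.69007292575981 -86.06770751515192
122.33811530742118 3.7499375815328753
108.5947158761154 94.52299252488558
[527.2 185.9  14. ]
[647.9 197.5  14. ]
[656.8  92.7  14. ]
[534.5  83.4  14. ]
thimble top (array([604.70710231, 118.55891167, 196.02657793]), [np.float64(1.1091516053923374), np.float64(1.1091516053923378)])
```

```bash
cat >> h.py <<'E'
def down(yaw):  # tool z down, tool x at world yaw (deg)
    a=np.radians(yaw); x=np.array([np.cos(a),np.sin(a),0]); z=np.array([0,0,-1.]); y=np.cross(z,x)
    return R.from_matrix(np.c_[x,y,z]).as_rotvec()
def unit(a): a=np.radians(a); return np.array([np.cos(a),np.sin(a),0])
E
python3 - <<'E'
from h import *
def t(n,p,y):
    q=bot.ik(p,down(y)); print(n,y,None if q is None else np.round(q,2))
for y in (42,222): t("grasp",[423,-239.5,2],y)
for y in (4.5,184.5): t("place",[463,107,80],y); t("home",[505,111,60],y);
for y in (4.5,184.5): t("look",[604-60*np.cos(np.radians(y)),119,330],y)
for y in range(0,360,30): t("thim",[604,119,165],y)
E
```

```text
grasp 42 [ 0.62  0.5  -0.24  2.14  0.23  0.52 -0.63]
grasp 222 [ 1.29  0.87 -1.19  2.11  1.04  0.96  1.8 ]
place 4.5 [ 0.18  0.4  -0.6   2.11  0.34  0.73 -2.13]
home 4.5 [ 0.12  0.48 -0.52  2.03  0.36  0.72 -2.12]
place 184.5 [ 0.55  0.61 -1.13  2.09  0.72  0.91  0.65]
home 184.5 [ 0.37  0.58 -0.87  2.02  0.61  0.82  0.79]
look 4.5 [ 0.37  0.3  -0.83  1.63  0.22  1.31 -1.99]
look 184.5 [ 0.33  0.55 -0.93  1.35  0.44  1.45  1.08]
thim 0 [ 0.18  0.5  -0.61  1.72  0.32  1.03 -2.11]
thim 30 [ 0.22  0.51 -0.67  1.71  0.36  1.04 -1.62]
thim 60 [ 0.25  0.53 -0.72  1.71  0.39  1.05 -1.12]
thim 90 [ 0.26  0.53 -0.73  1.71  0.4   1.05 -0.6 ]
thim 120 [ 0.29  0.55 -0.78  1.71  0.43  1.07 -0.11]
thim 150 [ 0.32  0.56 -0.83  1.71  0.46  1.08  0.39]
thim 180 [ 0.35  0.58 -0.88  1.71  0.5   1.09  0.89]
thim 210 [ 0.5   0.73 -1.18  1.7   0.71  1.22  1.24]
thim 240 [ 0.5   0.73 -1.18  1.7   0.71  1.22  1.76]
thim 270 [ 0.5   0.73 -1.18  1.7   0.71  1.22  2.29]
thim 300 [-1.    0.66  1.11  1.79 -0.66  1.12 -2.28]
thim 330 [ 0.05  0.46 -0.43  1.72  0.22  1.   -2.55]
```

Run:
```python
from h import *
m=np.array([459.7,-206,0]); 
p=m+45*unit(42); p[2]=200
bot.move_pose(p,down(222)); bot.dwell(0.2)
c,st=snap("wrist","w1"); print(st["clock"],st["position"],st["wrist_force"])
hsv=cv2.cvtColor(c["image"],cv2.COLOR_BGR2HSV)
m=cv2.inRange(hsv,(5,60,90),(25,255,255))
for cnt in cv2.findContours(m,0,1)[0]:
    if cv2.contourArea(cnt)<300: continue
    r=cv2.minAreaRect(cnt); b=cv2.boxPoints(r); e=[(b[i]+b[(i+1)%4])/2 for i in range(4)]
    L=[np.linalg.norm(b[i]-b[(i+1)%4]) for i in range(4)]; k=0 if L[0]<L[1] else 1
    A=onz(c,e[k],7,st);B=onz(c,e[k+2],7,st)
    print(np.round(r[0]),np.round(r[1]),A.round(1),B.round(1),np.linalg.norm(A-B),((A+B)/2).round(1),np.degrees(np.arctan2(*(B-A)[1::-1])))
```

```text
2.2333 [ 493.05983717 -176.5126512   199.87849521] [-0.12590232 -0.28899206  0.43160113]
[404. 334.] [ 17. 297.] [382.2 259.    7. ] [678.3 -58.2   7. ] 433.9338176134257 [530.3 100.4   7. ] -46.980484974990965
[445. 288.] [52. 25.] [424.8  46.6   7. ] [471.6 112.7   7. ] 81.07592414571643 [448.2  79.7   7. ] 54.6950308000674
[118. 288.] [25. 52.] [ 707.4 -267.6    7. ] [ 780.4 -229.9    7. ] 82.17402154652068 [ 743.9 -248.8    7. ] 27.338525762905306
[271. 267.] [11. 40.] [ 553.7 -112.     7. ] [ 606.1 -122.9    7. ] 53.47095773340892 [ 579.9 -117.4    7. ] -11.750527878961528
[149. 191.] [ 76. 203.] [ 479.8 -292.3    7. ] [ 750.  -298.1    7. ] 270.2747350830341 [ 614.9 -295.2    7. ] -1.21807761386686
[280. 146.] [132.  12.] [ 403.4 -259.2    7. ] [ 515.8 -158.3    7. ] 151.05701198850258 [ 459.6 -208.8    7. ] 41.92150384814759
[17. 30.] [60. 34.] [ 528.2 -530.7    7. ] [ 581.2 -497.8    7. ] 62.29708543323484 [ 554.7 -514.3    7. ] 31.812110426115694
```

View pics/w1.png

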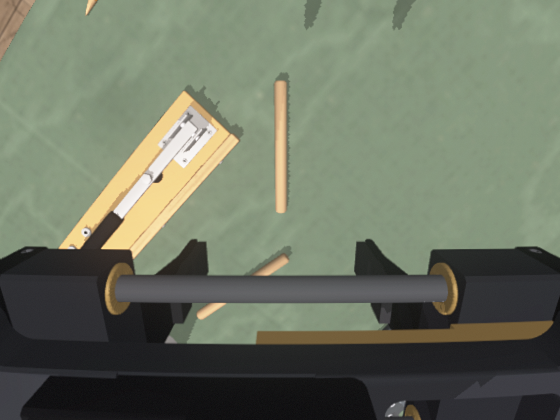

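The target dowel is at (280,146), with its mid at (459.6,-208.8) and an angle of 41.9°. The jig is to its left, so I'll go down with the jaws partly open.

Run:
```python
from h import *
g=np.array([459.6,-208.8,0])-52*unit(41.92)
o=down(221.92)
bot.grip(0.45,20)
bot.move_pose(g+[0,0,60],o)
print(bot.state()["wrist_force"])
print(bot.move_straight(g+[0,0,2.5],vel=80,stop_force=6)); s=bot.state(); print(s["clock"],s["position"],s["wrist_force"])
bot.grip(0.0,25); s=bot.state(); print("open",s["opening"]*87,s["wrist_force"])
bot.move_straight(np.array(s["position"])+[0,0,120],vel=200)
s=bot.state(); print(s["clock"],s["opening"]*87,s["wrist_force"],s["position"])
# look
sp=np.array([604,119,0]); p=sp+60*unit(4.5); p[2]=330
bot.move_pose(p,down(184.5)); bot.dwell(0.15)
c,st=snap("wrist","w2"); print(st["clock"],st["position"],st["wrist_force"])
```

```text
[0.33975068 1.08383079 0.8535913 ]
False
4.9083 [ 421.30513184 -243.47640549    2.74074797] [ 0.41278053  0.23518738 -0.60044294]
open 13.445564903479202 [-0.21128902 -1.04068119  0.74572995]
6.2417 12.91844084690062 [ 0.74828381  0.10063021 -1.06030408] [ 419.94033507 -243.65631872  121.6836172 ]
8.1667 [663.9551789  122.07522522 329.42875818] [0.42889496 0.4228193  0.1063492 ]
```

View pics/w2.png

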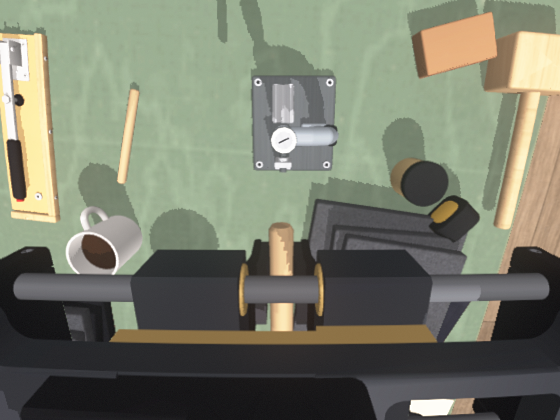

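The wrist view shows the base screws near (258,82), (330,83), (330,163) and (259,164), the thimble top near (284,140), the V-rest near (283,100) and the held dowel at (282,270). I'll refine these positions.

Run:
```python
from h import *
c,st=load("w2")
cv2.imwrite("pics/w2z.png",cv2.resize(c["image"][70:180,240:345],(573,600),interpolation=cv2.INTER_CUBIC))
```

```text
(no output)
```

View pics/w2z.png

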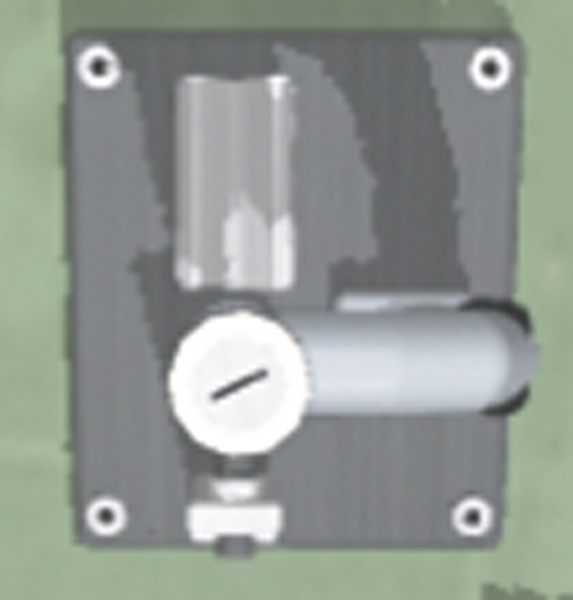

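Run:
```python
from h import *
c,st=load("w2"); S=110/600
f=lambda u,v,z:onz(c,(240+S*u-.4,70+S*v-.4),z,st)
P=[f(*a,15) for a in [(99,67),(489,68),(473,517),(106,516)]]
for i in range(4): d=P[(i+1)%4]-P[i]; print(P[i].round(1),np.linalg.norm(d).round(1),np.degrees(np.arctan2(d[1],d[0])).round(2))
print("ctr",np.mean(P,0))
for z in (193,196,199): print("thimble",f(239,383,z).round(1))
V=[f(234.5,78,67),f(237,288,67)]; print(V, np.linalg.norm(V[1]-V[0]), np.degrees(np.arctan2(*(V[1]-V[0])[1::-1])))
print("stop",f(235,505,75),f(235,488,70))
# thimble height by 3 rays
cs,_=load("scene0"); cd,_=load("side0"); s2=95/600; s1=90/568
print(tri([ray(c,(240+S*239-.4,70+S*383-.4),st),ray(cs,(190+S*257-.4,190+S*73-.4)),ray(cd,(230+s1*322-.4,160+s2*46-.4))]))
# dowel
hsv=cv2.cvtColor(c["image"],cv2.COLOR_BGR2HSV)[215:245,262:302]
m=cv2.inRange(hsv,(5,60,90),(25,255,255)); ys,xs=np.nonzero(m); 
for y in range(30):
    k=xs[ys==y]
    if len(k)>5: print(y+215,k.min()+262,k.max()+262,end='; ')
```

```text
[533.3  75.7  15. ] 105.5 94.37
[525.3 180.9  15. ] 121.9 4.54
[646.7 190.6  15. ] 106.0 -85.68
[654.7  84.8  15. ] 121.8 -175.71
ctr [590.00747818 133.01888061  15.        ]
thimble [604.  118.3 193. ]
thimble [603.9 118.3 196. ]
thimble [603.7 118.3 199. ]
[array([539.19951811, 112.80370216,  67.        ]), array([588.1834267 , 117.28627987,  67.        ])] 49.188584072235265 5.22864426967124
stop [640.91356669 120.92571952  75.        ] [637.25815953 120.65312803  70.        ]
(array([604.02917138, 118.69836293, 196.90068521]), [np.float64(0.4582929982581211), np.float64(0.6501650408842856), np.float64(0.7132689958519844)])
223 274 287; 224 272 289; 225 271 290; 226 271 291; 227 270 291; 228 270 292; 229 269 292; 230 269 293; 231 269 293; 232 269 293; 233 269 292; 234 269 292; 235 269 292; 236 269 292; 237 269 292; 238 269 292; 239 269 292; 240 269 292; 241 269 293; 242 269 293; 243 269 293; 244 269 293;
```

Run:
```python
from h import *
c,st=load("w2")
for z in (334,337,341):
    e=onz(c,(280.9,222.7),z,st); d=e-st["position"]; print(e.round(1), (d@unit(184.5)).round(1))
print(bot.ik([450,107,80],down(184.4)))
```

```text
[640.3 119.1 334. ] 23.8
[639.3 119.  337. ] 24.8
[637.9 118.9 341. ] 26.2
[ 0.43679468  0.49289853 -0.94717496  2.12197563  0.56509582  0.79992525
  0.78235621]
```

Run:
```python
from h import *
sp=np.array([603.9,118.4,0]); ax=unit(4.4); o=down(184.4)
p=sp-146*ax
bot.move_pose(p+[0,0,120],o); 
bot.move_straight(p+[0,0,72],vel=120); bot.dwell(0.2)
s=bot.state(); print(s["clock"],s["position"],s["wrist_force"],s["wrist_torque"])
print(bot.move_straight(p+[0,0,60],vel=15,stop_force=3)); bot.dwell(.1)
s=bot.state(); f=np.array(s["wrist_force"]); print(s["clock"],s["position"],s["wrist_force"],s["wrist_torque"], "lat",f@unit(94.4))
snap("side","d1"); snap("scene","s1")
cv2.imwrite("pics/d1z.png",cv2.resize(load("d1")[0]["image"][150:270,160:340],(800,533),interpolation=cv2.INTER_CUBIC))
```

```text
10.1 [458.9846205  107.45134323  72.74209059] [-0.49435969  0.82279942  0.17029085] [ 0.08347892 -0.11660974 -0.03662673]
False
11.15 [458.38962318 107.2215456   60.08183697] [ 0.10419312 -0.3616002   0.37404898] [ 0.10273364 -0.16229316  0.01099798] lat -0.36852806548534894
```

View pics/d1z.png

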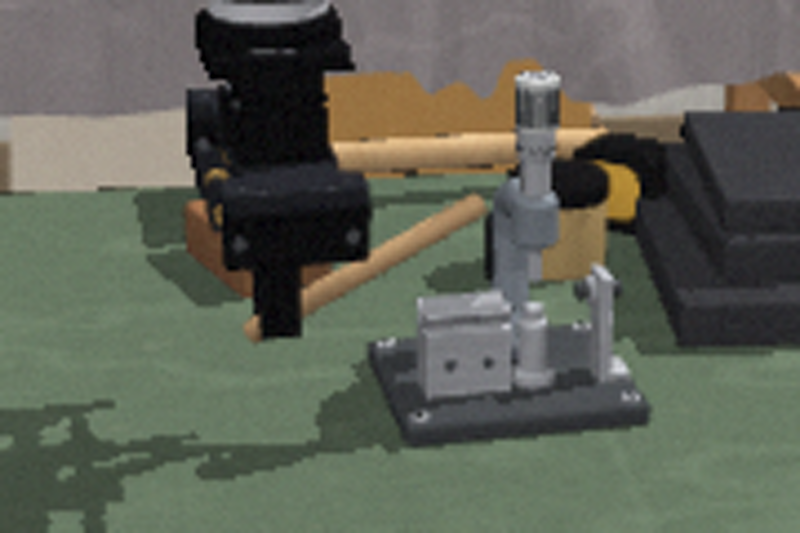

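Run:
```python
from h import *
c,_=load("s1")
cv2.imwrite("pics/s1z.png",cv2.resize(c["image"][170:320,190:390],(800,600),interpolation=cv2.INTER_CUBIC))
```

```text
(no output)
```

View pics/s1z.png

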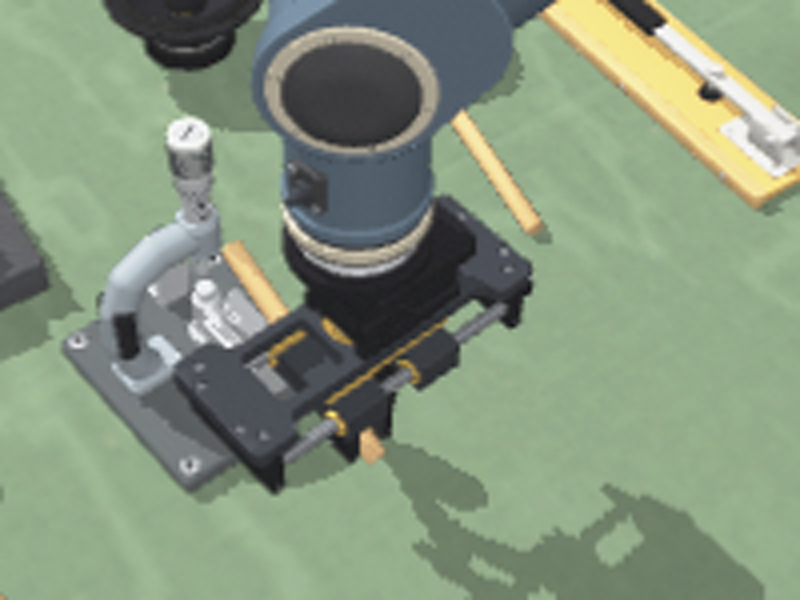

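The dowel is pitched up about 35°. My transfer path swept its far end across the micrometer head. I'll take it to clear table, lay it flat by pressing it down with a light grip, and regrasp it.

Run:
```python
from h import *
o=down(184.4); q=np.array([475,-20,0.])
s=bot.state(); p0=np.array(s["position"])
bot.move_straight([p0[0]-3,20,60],vel=150,orientation=o)
bot.move_straight(q+[0,0,40],vel=150)
bot.grip(0.0,5)
print(bot.move_straight(q+[0,0,2.5],vel=40,stop_force=25))
s=bot.state(); print(s["clock"],s["position"],s["wrist_force"],s["opening"]*87)
bot.grip(0.4,20)
bot.move_straight(q+[0,0,150]+45*unit(4.4),vel=250); bot.dwell(.15)
c,st=snap("wrist","w3"); print(st["clock"])
hsv=cv2.cvtColor(c["image"],cv2.COLOR_BGR2HSV); m=cv2.inRange(hsv,(5,60,90),(25,255,255))
for cnt in cv2.findContours(m,0,1)[0]:
    if cv2.contourArea(cnt)<500: continue
    r=cv2.minAreaRect(cnt); b=cv2.boxPoints(r); e=[(b[i]+b[(i+1)%4])/2 for i in range(4)]
    L=[np.linalg.norm(b[i]-b[(i+1)%4]) for i in range(4)]; k=0 if L[0]<L[1] else 1
    A=onz(c,e[k],7,st);B=onz(c,e[k+2],7,st)
    print(np.round(r[0]),np.round(r[1]),A.round(1),B.round(1),np.linalg.norm(A-B),((A+B)/2).round(1),np.degrees(np.arctan2(*(B-A)[1::-1])))
```

```text
False
13.7667 [475.1939488  -19.8126209    2.72140894] [1.25522354 0.38566381 1.73649878] 13.692747217517745
15.375
[314. 335.] [ 18. 326.] [666.6 234.    7. ] [ 703.9 -162.3    7. ] 398.03153342473314 [685.2  35.9   7. ] -84.62427231975377
[ 35. 208.] [134.  60.] [ 477.4 -279.     7. ] [ 630.5 -288.6    7. ] 153.4269934175231 [ 554.  -283.8    7. ] -3.584672722163687
[281. 207.] [136.  14.] [457.6 -22.8   7. ] [605.3 -11.3   7. ] 148.09548174944206 [531.4 -17.1   7. ] 4.472923367777723
```

View pics/w3.png

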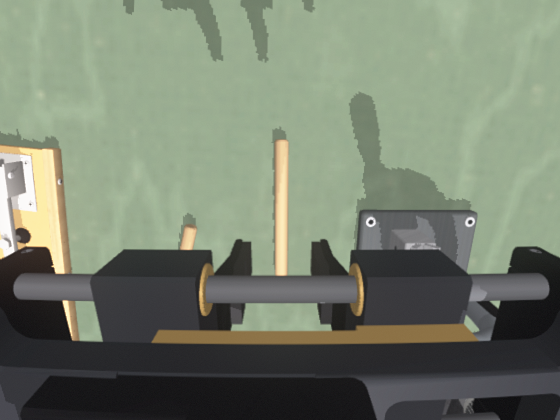

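It now lies flat, with its mid near (532,-17) and at 4.5°, already parallel to the micrometer. I'll regrasp and carry it over with straight moves only, keeping the tip short of the spindle.

Run:
```python
from h import *
o=down(184.45); ax=unit(4.45)
g=np.array([457.6,-22.8,0])+23.3*ax
bot.move_straight(g+[0,0,40],vel=250,orientation=o)
bot.move_straight(g+[0,0,2.5],vel=60,stop_force=8)
bot.grip(0.0,30); s=bot.state(); print(s["clock"],s["position"],s["opening"]*87)
bot.move_straight(g+[0,0,100],vel=200)
sp=np.array([603.9,118.4,0]); p=sp-152*unit(4.4)
bot.move_straight(p+[0,0,100],vel=250,orientation=down(184.4))
p=sp-146*unit(4.4)
bot.move_straight(p+[0,0,72],vel=80); bot.dwell(.2)
s=bot.state(); print(s["clock"],s["position"],s["wrist_force"])
snap("side","d2");c=load("d2")[0]
cv2.imwrite("pics/d2z.png",cv2.resize(c["image"][150:270,160:340],(800,533),interpolation=cv2.INTER_CUBIC))
```

```text
17.3417 [480.94853815 -21.01122452   2.65529316] 12.756012170361997
19.3583 [458.56250911 107.25062653  72.36812979] [-0.11079104  0.15056348  0.19827971]
```

View pics/d2z.png

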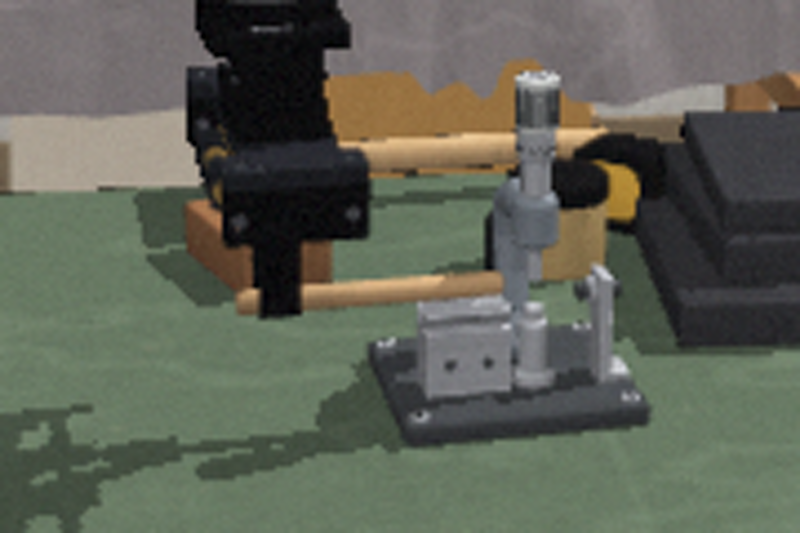

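It is level and above the V-rest, so I'll lower it while watching the force.

Run:
```python
from h import *
sp=np.array([603.9,118.4,0]); p=sp-146*unit(4.4)
f0=np.array(bot.state()["wrist_force"]); t0=np.array(bot.state()["wrist_torque"])
for z in (66,64,63,62,61,60.5):
    h=bot.move_straight(p+[0,0,z],vel=20,stop_force=4)
    bot.dwell(.1); s=bot.state(); f=np.array(s["wrist_force"])-f0; t=np.array(s["wrist_torque"])-t0
    print(z,h,s["clock"],s["position"].round(2),f.round(2),"lat",(f@unit(94.4)).round(2),"pitch",(t@unit(94.4)).round(3),"yaw",t[2].round(3))
    if f[2]>2.5 : break
```

```text
66 False 19.9583 [458.34 107.27  66.01] [-0.73  0.47 -0.63] lat 0.52 pitch -0.062 yaw -0.049
64 False 20.3083 [458.36 107.27  64.02] [ 0.2  -0.06 -0.31] lat -0.08 pitch -0.022 yaw 0.007
63 False 20.6583 [458.41 107.31  63.07] [-0.17  0.56  0.56] lat 0.58 pitch -0.088 yaw 0.059
62 False 21.0083 [458.44 107.27  62.07] [-0.13  0.49  1.28] lat 0.5 pitch -0.149 yaw 0.036
61 False 21.3583 [458.43 107.29  61.07] [-0.78  0.66  1.22] lat 0.72 pitch -0.206 yaw -0.013
60.5 False 21.7083 [458.4  107.28  60.55] [-1.15  0.93  3.19] lat 1.01 pitch -0.195 yaw 0.018
```

Run:
```python
from h import *
sp=np.array([603.9,118.4,0]); ax=unit(4.4); sp=sp+0.4*unit(94.4)
def rep(n,h=None):
    s=bot.state(); f=np.array(s["wrist_force"]); d=np.array(s["position"])-sp
    print(n,h,round(s["clock"],2),"along",(d@ax).round(2),"z",d[2].round(2),"Fx",(f@ax).round(2),"lat",(f@unit(94.4)).round(2),"Fz",f[2].round(2))
bot.move_straight(sp-146*ax+[0,0,62.0],vel=20); rep("up")
h=bot.move_straight(sp-106*ax+[0,0,62.0],vel=40,stop_force=6); rep("slide",h)
if not h:
    h=bot.move_straight(sp-96*ax+[0,0,62.0],vel=12,stop_force=5); bot.dwell(.1); rep("stop",h)
snap("side","d3");c=load("d3")[0]
cv2.imwrite("pics/d3z.png",cv2.resize(c["image"][150:270,160:340],(800,533),interpolation=cv2.INTER_CUBIC))
```

```text
up None 21.96 along -146.01 z 61.99 Fx 0.54 lat -0.29 Fz 1.71
slide False 23.11 along -105.83 z 62.16 Fx -1.14 lat 2.99 Fz 2.18
stop True 23.74 along -101.63 z 61.85 Fx 0.87 lat 0.0 Fz 2.37
```

View pics/d3z.png

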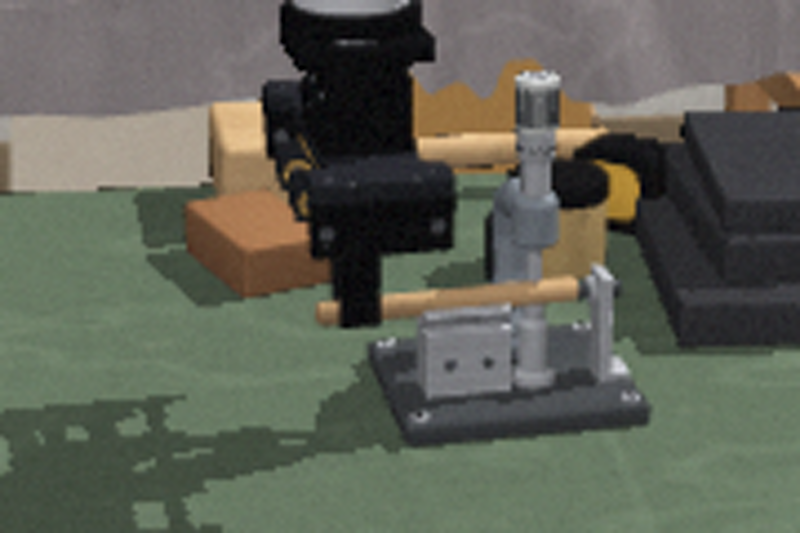

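At the stop (force hit, position as predicted), but still pitched up slightly. I'll release it so it settles, then check.

Run:
```python
from h import *
bot.grip(0.27,20); bot.dwell(.2)
s=bot.state(); print(s["clock"],s["position"],s["wrist_force"],s["opening"]*87)
snap("side","d4");c=load("d4")[0]; snap("scene","s4"); 
a=cv2.resize(c["image"][160:265,210:340],(780,630),interpolation=cv2.INTER_CUBIC)[:600]
cv2.imwrite("pics/d4z.png",a)
```

```text
24.525 [501.13972692 112.91122935  61.65153567] [0.34389771 0.23951611 0.63294302] 23.322551779896344
```

View pics/d4z.png

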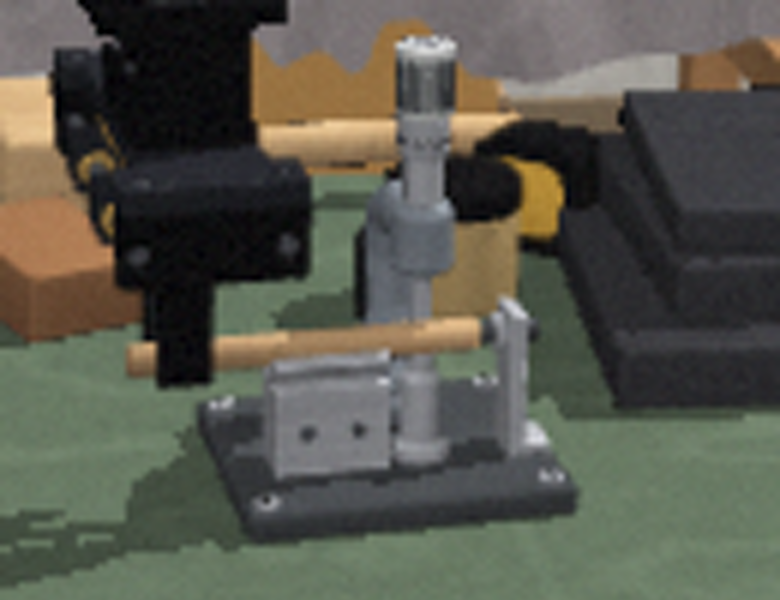

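The dowel is seated parallel to the rest, with its end at the set screw (around (485,333) in the crop). I'll retreat straight up and look with the yaw I'll use on the thimble.

Run:
```python
from h import *
s=bot.state(); p=np.array(s["position"])
bot.move_straight(p+[0,0,60],vel=150)
bot.move_straight(p+[0,0,235],vel=350)
y=262; sp=np.array([603.9,118.4,0]); t=sp-60*unit(y); t[2]=300
q=bot.ik(t,down(y)); print(q)
bot.move_pose(t,down(y)); bot.grip(0.55,15); bot.dwell(.1)
c,st=snap("wrist","w5"); print(st["clock"],st["position"],st["qpos"].round(2))
cv2.imwrite("pics/w5z.png",cv2.resize(c["image"][30:250,170:390],(600,600),interpolation=cv2.INTER_CUBIC))
for y in (270,262,200,100,45,20,10): 
    q=bot.ik([603.9,118.4,164],down(y)); print(y,None if q is None else q.round(2))
```

```text
[ 0.43432748  0.68366422 -1.31137185  1.48181189  0.66001706  1.47816987
  2.12366926]
27.6583 [612.25818434 177.81566425 300.0072294 ] [ 0.43  0.68 -1.31  1.48  0.66  1.48  2.12]
270 [ 0.54  0.79 -1.27  1.7   0.79  1.27  2.23]
262 [ 0.53  0.77 -1.25  1.7   0.77  1.25  2.11]
200 [ 0.43  0.64 -1.02  1.7   0.59  1.14  1.16]
100 [ 0.19  0.5  -0.62  1.72  0.33  1.03 -0.37]
45 [-1.    0.67  1.11  1.79 -0.66  1.12 -0.44]
20 [-1.    0.67  1.11  1.79 -0.66  1.12 -0.88]
10 [-1.    0.67  1.11  1.79 -0.66  1.12 -1.05]
```

View pics/w5z.png

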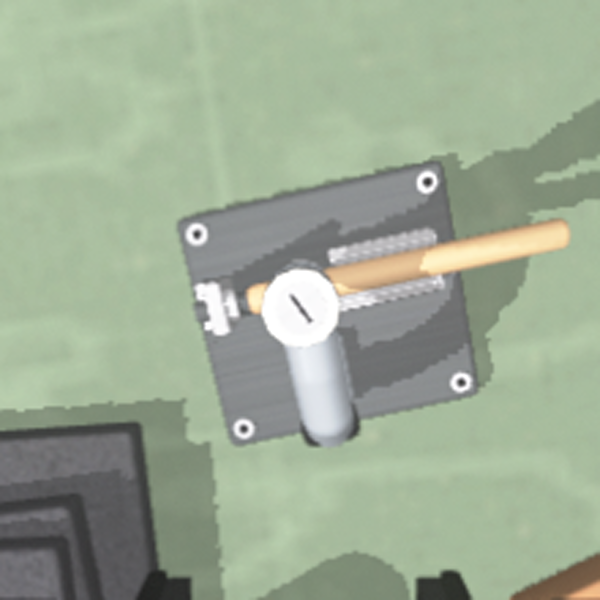

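Run:
```python
from h import *
c,st=load("w5"); S=220/600
f=lambda u,v,z:onz(c,(170+S*u-.3,30+S*v-.3),z,st)
T=f(301,307,197); print("thimble",T.round(2))
a=f(290,293,197)-f(312,321,197); print("mark",np.degrees(np.arctan2(a[1],a[0]))%180)
c2,s2=load("w2"); S2=110/600; g=lambda u,v,z:onz(c2,(240+S2*u-.4,70+S2*v-.4),z,s2)
a=g(267,372,197)-g(212,398,197); print("mark0",np.degrees(np.arctan2(a[1],a[0]))%180)
sc=[f(*u,15) for u in [(197,234),(427,181),(461,382),(243,429)]]; print("ctr",np.mean(sc,0).round(1), [x.round(1) for x in sc])
sp=np.array([603.9,118.4,0]); ax=unit(4.4)
for n,u,z in [("near end top",(569,234),67),("far end",(250,300),67),("stop face",(243,300),67)]:
    d=f(*u,z)-sp; print(n,(d@ax).round(1),(d@unit(94.4)).round(1))
```

```text
thimble [603.89 117.9  197.  ]
mark 120.63462731336274
mark0 119.37114285437866
ctr [590. 133.  15.] [array([654.5,  84.9,  15. ]), array([533.2,  75.3,  15. ]), array([525.3, 181.2,  15. ]), array([647. , 190.6,  15. ])]
near end top -126.0 1.3
far end 24.8 -0.6
stop face 28.0 -1.3
```

The readings agree: thimble at (603.9,118.1), dowel ends at -126 and +25 mm so its mid is about -50.5, and the thimble mark has not turned. Next is gripping the thimble.

Run:
```python
from h import *
sp=np.array([603.9,118.1,0])
bot.move_pose(sp+[0,0,222],down(262))
print(bot.move_straight(sp+[0,0,166],vel=80,stop_force=6)); bot.dwell(.2)
s=bot.state(); print(s["clock"],s["position"],s["wrist_force"],s["wrist_torque"])
bot.grip(0.0,14); bot.dwell(.1)
s=bot.state(); print(s["clock"],s["position"],s["wrist_force"],s["wrist_torque"],s["opening"]*87,s["qpos"].round(2))
for i in range(2):
    a=262-np.degrees(.15)*(i+1)
    bot.move_straight(sp+[0,0,166-0.24*(i+1)],vel=2,orientation=down(a))
    s=bot.state(); print(s["clock"],s["position"],s["wrist_force"].round(2),s["wrist_torque"].round(3),s["qpos"][6])
```

```text
False
29.2333 [604.15287988 118.25778937 166.56147199] [-0.10734717  0.46639261  0.10412888] [0.07358818 0.01318816 0.02617378]
29.8833 [604.32114097 118.03276963 166.10992795] [0.96194549 0.50733187 0.19392089] [ 0.13785783 -0.39878694  0.02391807] 24.19374818519906 [ 0.53  0.77 -1.25  1.7   0.77  1.26  2.11]
30.1833 [604.07721528 118.05913432 165.86693769] [ 1.7   0.06 -0.66] [ 0.116 -0.4   -0.098] 1.9776481046149172
30.4833 [603.89941329 118.17693527 165.60278247] [ 1.52  0.04 -0.09] [ 0.176 -0.234 -0.064] 1.8476759751296332
```

```bash
cat > turn.py <<'E'
from h import *
sp=np.array([603.9,118.1,0])
def fz():
    F=[]
    for _ in range(4):
        bot.dwell(.03); s=bot.state(); F.append(np.r_[s["wrist_force"],s["wrist_torque"][2]])
    return np.mean(F,0),s
def run(th,z,n,ff,stopF=3.0,dth=.15):
    hits=0
    for i in range(n):
        th+=dth; z-=ff*dth
        bot.move_straight(sp+[0,0,z],vel=2 if ff else 2,orientation=down(262-np.degrees(th)))
        F,s=fz()
        print(f"{s['clock']:.2f} th {th:.2f} zc {z:.2f} z {s['position'][2]:.2f} F {F[0]:.2f} {F[1]:.2f} {F[2]:.2f} tz {F[3]:.3f}")
        hits=hits+1 if F[2]>1.2 else 0
        if F[2]>stopF or hits>=2 or F[2]<-3: break
    return th,z
E
python3 - <<'E'
from turn import *
print(run(.30,165.52,9,1.592))
E
```

```text
30.92 th 0.45 zc 165.28 z 165.33 F 0.15 0.28 0.73 tz -0.032
31.35 th 0.60 zc 165.04 z 165.09 F -0.09 0.89 1.98 tz -0.025
31.78 th 0.75 zc 164.80 z 164.86 F -1.48 1.18 2.34 tz -0.015
(0.75, 164.80360000000002)
```

Run:
```python
from turn import *
for n in ("wrist","scene","side"): snap(n,n+"6")
F,s=fz();print(F,s["clock"],s["wrist_torque"],s["position"])
a=load("scene6")[0]["image"][200:300,180:300]; b=load("side6")[0]["image"][150:250,210:330]
cv2.imwrite("pics/c6.png",np.hstack([cv2.resize(a,(400,333),interpolation=2),cv2.resize(b,(400,333),interpolation=2)]))
```

```text
[-1.69704294  2.30271121  2.0092947   0.00257294] 32.0667 [ 7.41305178e-01  4.63870011e-01 -4.03185915e-04] [603.70878785 118.48099897 164.82886552]
```

View pics/c6.png

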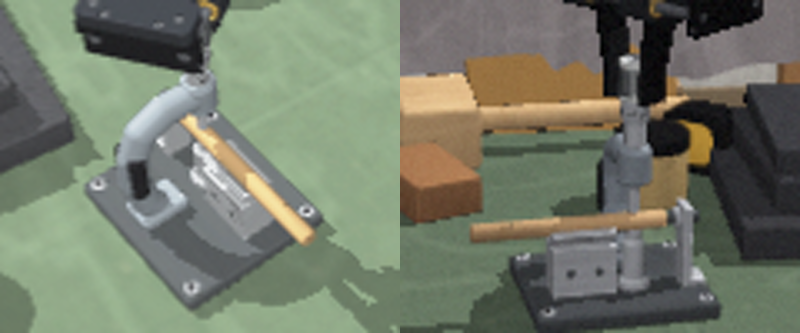

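View pics/wrist6.png

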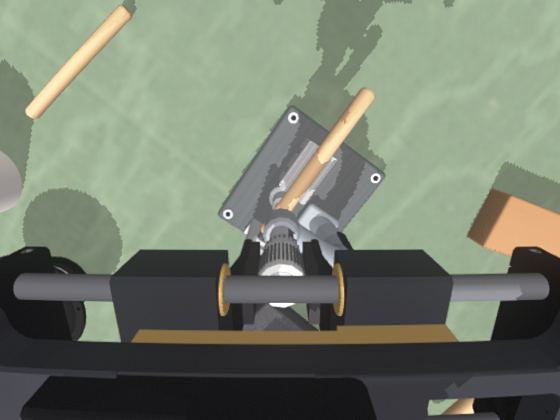

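Run:
```python
from h import *
a=load("wrist6")[0]["image"][190:310,220:345]; cv2.imwrite("pics/w6z.png",cv2.resize(a,(625,600),interpolation=2))
# height of thimble top: compare side0 vs side6 (x band of thimble)
for n in ("side0","side6"):
    c,_=load(n); a=c["image"][150:240,255:305]
    cv2.imwrite("pics/%sz.png"%n,cv2.resize(a,(333,600),interpolation=2))
cv2.imwrite("pics/cmp.png",np.hstack([cv2.imread("pics/side0z.png"),cv2.imread("pics/side6z.png")]))
```

```text
(no output)
```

View pics/w6z.png

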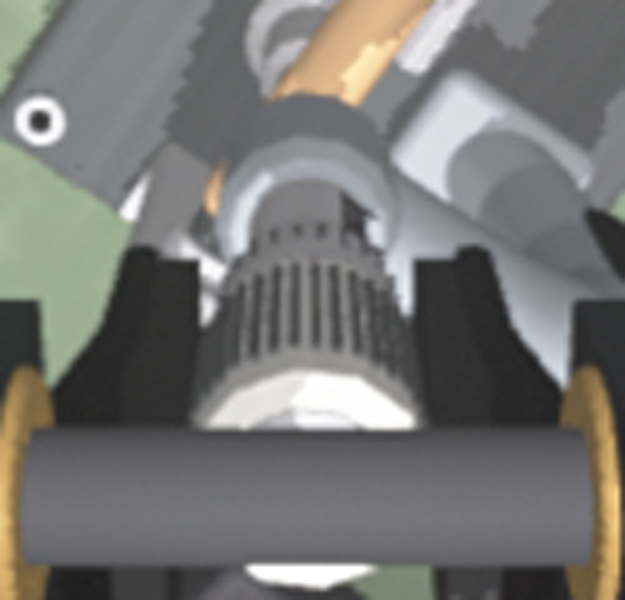

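View pics/cmp.png

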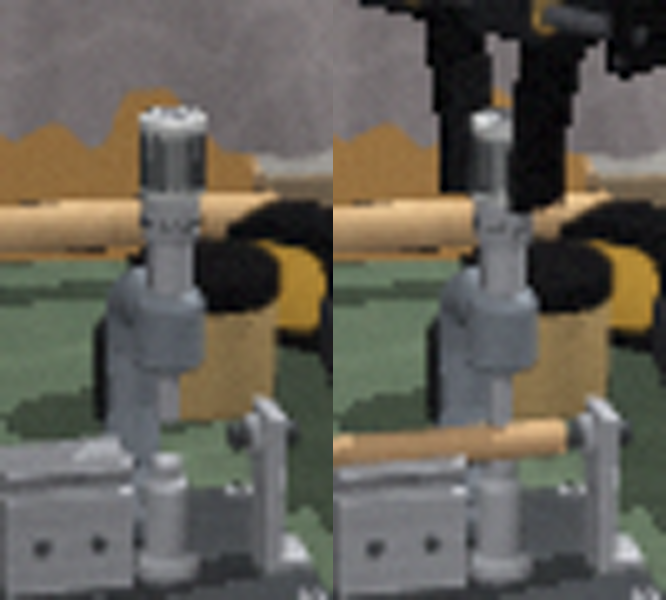

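The thimble is sinking with the hand (top edge 108→113 px in the crop, about 1.5 mm). The force builds up partly sideways and partly down, so I'll continue with small force-following corrections in x, y and z.

```bash
cat > turn2.py <<'E'
from turn import *
import json
def run2(n,ff,dth=.15,g=.12,gl=.1,stopF=5,hitF=1.5,hitn=3):
    d=json.load(open("st.json")); th,z=d["th"],d["z"]; o=np.array(d["o"]); hits=0
    for i in range(n):
        F,s=fz()
        o[:2]+=gl*np.clip(F[:2],-3,3); corr=g*np.clip(F[2],-4,4)
        th+=dth; z+=-ff*dth+corr
        bot.move_straight(sp+o+[0,0,z],vel=2,orientation=down(262-np.degrees(th)))
        F,s=fz()
        print(f"{s['clock']:.2f} th {th:.2f} zc {z:.2f} z {s['position'][2]:.2f} zfree {166-1.592*th:.2f} F {F[0]:.2f} {F[1]:.2f} {F[2]:.2f} tz {F[3]:.3f} o {o[:2].round(2)} q7 {s['qpos'][6]:.2f}")
        json.dump(dict(th=th,z=z,o=list(o)),open("st.json","w"))
        hits=hits+1 if F[2]>hitF else 0
        if abs(F[2])>stopF or hits>=hitn: print("STOP"); break
E
echo '{"th":0.75,"z":164.804,"o":[0,0,0]}' > st.json
python3 - <<'E'
from turn2 import *
run2(4,1.592)
E
```

```text
Traceback (most recent call last):
  File "turn2.py", line 7, in run2
    o[:2]+=gl*np.clip(F[:2],-3,3); corr=g*np.clip(F[2],-4,4)
    ^^^^^^^^^^^^^^^^^^^^^^^^^^^^^
numpy._core._exceptions._UFuncOutputCastingError: Cannot cast ufunc 'add' output from dtype('float64') to dtype('int64') with casting rule 'same_kind'
```

```bash
sed -i 's/np.array(d\["o"\])/np.array(d["o"],float)/' turn2.py
python3 - <<'E'
from turn2 import *
run2(4,1.592)
E
```

```text
32.77 th 0.90 zc 164.85 z 164.65 zfree 164.57 F -1.98 3.37 0.34 tz -0.053 o [-0.23  0.21] q7 1.32
33.33 th 1.05 zc 164.57 z 164.45 zfree 164.33 F -1.64 3.51 -0.41 tz -0.043 o [-0.39  0.51] q7 1.19
33.92 th 1.20 zc 164.18 z 164.20 zfree 164.09 F -1.87 3.64 -0.48 tz -0.050 o [-0.57  0.81] q7 1.06
34.50 th 1.35 zc 163.87 z 163.93 zfree 163.85 F -1.64 3.71 -0.18 tz -0.045 o [-0.73  1.11] q7 0.93
```

Run:
```python
from turn2 import *
d=json.load(open("st.json"));print(bot.state()["position"],sp+np.array(d["o"]),bot.state()["wrist_torque"])
run2(3,1.592,gl=0)
print(bot.state()["position"],bot.state()["wrist_torque"])
```

```text
[603.29329556 119.28408649 163.93288266] [603.16914381 119.21310254   0.        ] [ 1.20215285  0.20326549 -0.04532765]
35.07 th 1.50 zc 163.55 z 163.69 zfree 163.61 F -0.82 5.08 0.35 tz -0.046 o [-0.73  1.11] q7 0.80
35.63 th 1.65 zc 163.37 z 163.51 zfree 163.37 F -1.20 5.15 -0.23 tz -0.060 o [-0.73  1.11] q7 0.67
36.20 th 1.80 zc 163.14 z 163.36 zfree 163.13 F -0.45 5.86 -0.08 tz -0.022 o [-0.73  1.11] q7 0.54
[603.42829328 119.85611695 163.35767892] [ 1.54249293 -0.08932514 -0.05435092]
```

```bash
sed -i 's/o\[:2\]+=gl\*np.clip(F\[:2\],-3,3)/o[:2]=o[:2]*(1-bl)+bl*orb(th+dth)+gl*np.clip(F[:2],-4,4)/; s/hitn=3)/hitn=3,bl=.5)/' turn2.py
cat >> turn2.py <<'E'
def orb(th):
    a=np.radians(-107.3)-th; return np.array([604.8,119.6])+1.68*np.array([np.cos(a),np.sin(a)])-sp[:2]
E
python3 - <<'E'
from turn2 import *
run2(3,1.592,gl=0.03)
print(bot.state()["position"],bot.state()["wrist_torque"])
E
```

```text
36.92 th 1.95 zc 162.87 z 163.20 zfree 162.90 F -1.11 4.30 2.25 tz 0.009 o [-0.59  1.96] q7 0.40
37.52 th 2.10 zc 163.00 z 163.16 zfree 162.66 F 0.03 4.76 3.23 tz -0.036 o [-0.44  2.47] q7 0.27
38.08 th 2.25 zc 163.15 z 163.12 zfree 162.42 F 0.06 4.39 2.21 tz -0.019 o [-0.25  2.8 ] q7 0.14
STOP
[603.80305379 120.72803422 163.11542874] [ 1.09974159 -0.35475361 -0.00719873]
```

Height has levelled off at z≈163.1, after about 2.9 mm of sink (1.82 rad), and Fz has risen. So contact was at about th 1.85. From here I turn without sinking, to th≈3.0.

Run:
```python
from turn2 import *
run2(5,0.0,gl=0.05,bl=.2,hitn=9)
print(bot.state()["position"],bot.state()["wrist_torque"])
```

```text
38.65 th 2.40 zc 163.45 z 163.20 zfree 162.18 F 1.77 3.99 -0.47 tz -0.014 o [-0.14  3.04] q7 0.01
39.22 th 2.55 zc 163.33 z 163.26 zfree 161.94 F 2.40 3.35 -0.78 tz -0.007 o [0.06 3.25] q7 -0.12
39.78 th 2.70 zc 163.21 z 163.22 zfree 161.70 F 2.22 2.92 -0.62 tz -0.013 o [0.29 3.4 ] q7 -0.26
40.35 th 2.85 zc 163.14 z 163.22 zfree 161.46 F 2.65 2.57 0.12 tz -0.036 o [0.55 3.47] q7 -0.39
40.92 th 3.00 zc 163.14 z 163.22 zfree 161.22 F 2.50 2.05 0.40 tz -0.046 o [0.8  3.52] q7 -0.52
[604.79900058 121.48102196 163.22253321] [ 0.39975435 -0.8035367  -0.00403272]
```

Run:
```python
from turn2 import *
snap("side","d7")
bot.grip(0.5,15); p=np.array(bot.state()["position"]); print(bot.state()["clock"])
bot.move_straight(p+[0,0,60],vel=100)
y=90.; t=np.array([603.9,118.2,0])-60*unit(y); t[2]=300
bot.move_straight(p+[0,0,130],vel=200)
bot.move_pose(t,down(y)); bot.dwell(.15)
c,st=snap("wrist","w8"); snap("side","d8"); print(st["clock"])
cv2.imwrite("pics/w8z.png",cv2.resize(c["image"][30:250,170:390],(600,600),interpolation=cv2.INTER_CUBIC))
```

```text
41.6333
43.3917
```

View pics/w8z.png

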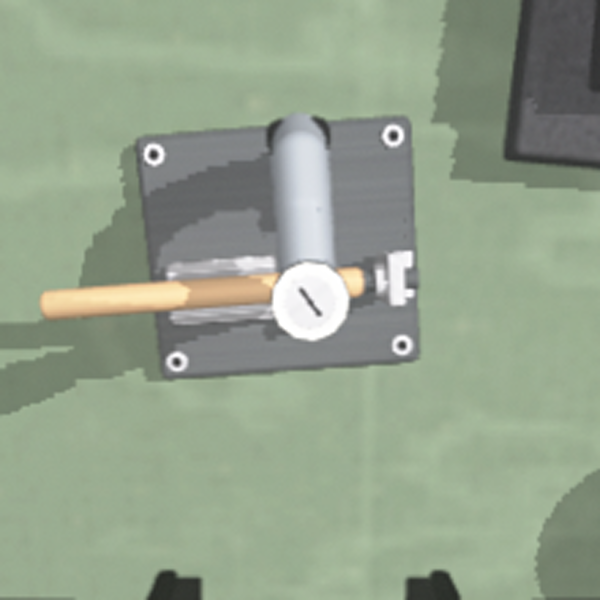

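Run:
```python
from h import *
c,st=load("w8"); S=220/600
f=lambda u,v,z:onz(c,(170+S*u-.3,30+S*v-.3),z,st)
a=f(299,287,194)-f(322,316,194); print("mark",np.degrees(np.arctan2(a[1],a[0]))%180,"thimble",f(311,301,194).round(1))
sp=np.array([603.9,118.2,0]); ax=unit(4.4)
for n,u in [("near",(40,304)),("far",(366,283)),("stopscrew",(371,281))]:
    d=f(*u,67)-sp; print(n,(d@ax).round(1),(d@unit(94.4)).round(1))
a=load("side0")[0]["image"]; b=load("d8")[0]["image"]; d0,_=load("side0")
k=8
A=cv2.resize(a[160:200,262:302],None,fx=k,fy=k,interpolation=2); B=cv2.resize(b[155:205,257:307],None,fx=k,fy=k,interpolation=2)
tm=A[5*k:27*k,10*k:30*k]
r=cv2.matchTemplate(B,tm,cv2.TM_CCOEFF_NORMED); _,m,_,l=cv2.minMaxLoc(r); dy=(l[1]-10*k)/k; dx=(l[0]-15*k)/k
s=proj(d0,[603.9,118.2,190])-proj(d0,[603.9,118.2,180]); print("match",m,dx,dy,"px/mm",s/-10)
cv2.imwrite("pics/cmp8.png",np.hstack([cv2.resize(x[150:255,225:325],(380,400),interpolation=2) for x in (a,b)]))
```

```text
mark 129.1659967565558 thimble [604.5 118.6 194. ]
near -126.2 1.1
far 27.1 -1.0
stopscrew 29.5 -0.3
match 0.9196202158927917 -0.125 0.625 px/mm [-0.00516156  0.39230773]
```

View pics/cmp8.png

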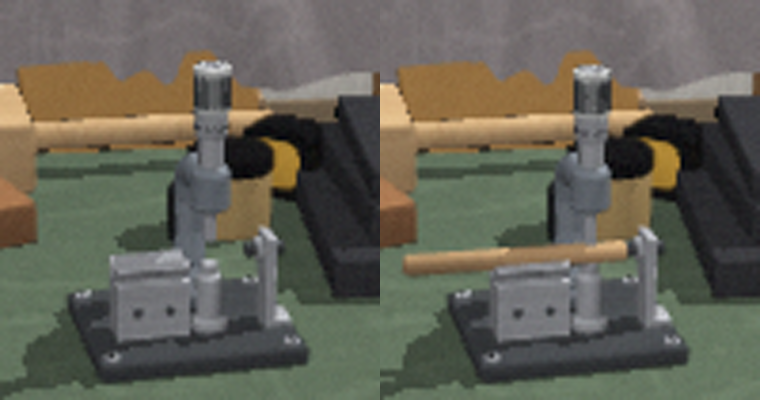

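Run:
```python
from h import *
a=cv2.cvtColor(load("side0")[0]["image"],6).astype(float); b=cv2.cvtColor(load("d8")[0]["image"],6).astype(float)
c,_=load("side0")
u0=proj(c,[603.9,118.2,197]); print("top px",u0)
for x0,x1 in ((277,285),(278,284),(279,283)):
    pa=a[160:190,x0:x1].mean(1); pb=b[160:190,x0:x1].mean(1)
    if x0==278: print(pa.round(0)); print(pb.round(0))
    xs=np.arange(30); best=[]
    for s in np.arange(-1,3,.05):
        q=np.interp(xs[4:-4]-s,xs,pa); best.append((np.mean((q-pb[4:-4])**2),s))
    print(min(best))
```

```text
top px [280.38477149 167.09856948]
(np.float64(22.59983664772726), np.float64(1.0500000000000016))
[105. 107. 104. 108. 110. 109. 156. 174. 194. 147. 109.  82.  76.  78.
  77.  77.  75.  77.  90. 131. 122. 114. 113.  99.  93. 104. 101. 116.
 117. 117.]
[110. 110. 111. 111. 115. 115. 115. 156. 171. 189. 149. 122.  88.  79.
  76.  73.  80.  80.  84.  82. 137. 126. 118. 116. 100.  97. 110. 109.
 119. 122.]
(np.float64(24.258434343434377), np.float64(1.1000000000000019))
(np.float64(35.93142045454545), np.float64(0.9000000000000017))
```

The checks agree: sink from the side image is about 2.7 mm (hand z said 2.9), and the thimble mark shows about 2.98 rad of turn. That puts the slip at about 1.2 rad. The dowel mid is at about -50 mm and the hand is clear, so I'm handing in.

Run:
```python
from h import *
s=bot.state(); print(s["clock"],s["wrist_force"],s["position"]); bot.sign_off()
```

```text
43.4917 [ 0.24097216  0.78421555 -0.92050238] [603.45915212  59.68239884 299.44290936]
the job is handed in; nothing more can be done
```

The job is handed in at 43.5 s of the 72 s allowed. My last checks show the dowel home and clamped with the ratchet slipped; no verdict is reported.

**What I did**
- **Placing:** I took the dowel nearest the base, laid it in the V-rest and slid it forward until the force stop at the end stop. Then I let go and saw it seated.
- **Closing:** I turned the thimble about 3.0 rad clockwise, following it down with force feedback. Push or pull on it stayed between about -0.8 and +3.2 N in the readings taken after each step. Then I released it and moved clear.

**Last checks**
- **Dowel position:** the last wrist image puts the dowel's middle at about -50 mm along the micrometer's x. Its two ends read about 1 mm off to either side. That length came out about 3 mm too long, so these readings are only good to a couple of mm.
- **Ratchet slip:** the thimble's mark turned about 2.98 rad. It sank 2.9 mm by the hand's height and about 2.7 mm by the side image. That gives 1.2 to 1.3 rad of slip, a little over the sixth of a turn (1.05 rad) asked for but inside 0.4 to 2.1. A first, cruder image match read only 1.6 mm of sink, which I rejected because the gap is at least 2 mm.
- **Clamp force:** I could not measure this directly. I infer it from the ratchet having slipped with almost no vertical force from the hand.

**What went wrong**
- **First transfer:** I swept the held dowel against the micrometer head, which tilted it in the jaws. I laid it flat on the table and regrasped it; the thimble mark had not turned.
- **Thimble grip:** it was about 1.7 mm off centre, which put up to 6 N of side force on the thimble while turning.
- **Bystanders:** the arm never went near the bystanders, apart from the jig beside the first grasp, but I did not measure their positions again at the end.

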